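# Push the loaded crate up the folding ramp onto the tilted stand

## Task

Lay the black power brick in the open grey crate and swing the tilted stand's ramp down onto the table by its side grip. With the brick inside, push the crate up the ramp, without lifting it off, until its trailing edge drops behind the lip, then fold the ramp fully up again behind it and let go. Lay the brick in rather than dropping it from high up, and leave the other things on the table where they are.

Things in the scene. Friction and masses are not known exactly. Their poses are not given: they have to be found in the camera images.
- stand: tilted crate stand of grey sheet metal, fixed. Origin on the table under the front face of its lip, mid-width; x: loading direction (from the crate up the ramp onto the bed), z up. The bed rises 7 degrees (0.122 rad) towards +x over 174 mm, from z = 16 mm at x = 6 mm to a back stop. 130 mm clear between side rails 19 mm above the bed, which flare outwards over 24 mm before the bed.
- lip_edge (a point): middle of the top front edge of the stand's lip (the hinge line): stand x = 0, y = 0, z = 26 mm. The lip is 6 mm thick (stand x 0 to 6 mm), runs across the whole front and stands 10 mm above the start of the bed
- ramp (a joint): fold of the steel ramp plate, 124 mm wide, 100 long, 3 thick, hinged at the lip's top front edge along stand y. 0 = folded up, square to the bed (7 degrees from upright, towards -x), barring the way; grows as it swings down towards -x; 1.71 rad (stop) = down: slopes 15 degrees, its end on the table at stand x = -97 mm. Stiff hinge (0.13 N m): stays where it is left.
- ramp_grip (a point): middle of the ramp's bare metal grip, a round bar 12 mm thick, 40 mm free length, parallel to the hinge, beside the ramp on the side away from the robot (stand y = +103 mm). 85 mm from the hinge along the plate and 22 mm off its upper face (the one facing the bed when up): at stand x = 11, z = 113 mm when folded up, x = -88, z = 25 mm when down
- crate: open grey plastic crate, 160 mm long (x), 116 wide (y), 60 high, 0.35 to 0.65 kg; walls 4 mm, floor 5 mm, rim 3 mm proud all round the top. Origin mid-underside; x points to the leading end, whose lower edge is bevelled 12 mm high to climb the ramp. It starts on the table before the ramp, roughly but not exactly in line with it. An instrument's case stands beyond, from x = 0.69 m.
- crate_heel (a point): middle of the crate's lower trailing edge (80 mm behind the crate's origin, on its underside), the edge that must drop behind the lip
- brick: black rectangular power brick with flat faces, 105 x 51 x 30 mm, 0.28 kg, long along its x; origin in the middle of its underside. It lies at the robot's right, beyond the stand; the near corner of a monitor's case stands there at x = 0.55, y = -0.23 m: pass on the robot's side of it
- black_mouse: black computer mouse, rounded, 111 x 60 x 37 mm; origin in the middle of its underside; a bystander, it and the brick may lie in each other's places
- multimeter: orange hand multimeter, 145 x 72 x 41 mm, a bystander
- side_cutters: side cutters with red handles, 150 x 54 x 12 mm, a bystander
- screwdriver: blue screwdriver, 190 x 26 x 22 mm, a bystander
- tape_roll: roll of brown tape, 96 mm across, 24 mm high, a bystander
- label_roll: white label roll, 60 mm across, 42 mm high, a bystander

How it is judged:
On the way, in this order (a step that is already met when the one before it is completed fails the run):
1. the ramp is down and the brick lies in the crate, which still stands on the table (value of joint ramp above 1.6 rad and x of brick in the frame of crate between -0.06 and 0.06 m and y of brick in the frame of crate between -0.045 and 0.045 m and z of brick in the frame of crate below 0.03 m and contact force between the fingers and brick below 0.1 N and height (world z) of crate below 0.01 m), for 0.2 s.
2. the crate is climbing, borne by the ramp (contact force between crate and ramp above 0.5 N and angle between crate's own z axis and vertical above 0.1 rad and x of crate_heel in the frame of stand below -0.02 m), for 0.1 s.
3. the crate's trailing edge has dropped behind the lip (x of crate_heel in the frame of stand between 0.003 and 0.025 m and z of crate_heel in the frame of stand below 0.022 m), for 0.2 s.
At the end, for the whole second after the job is handed in: the crate rests on the stand's bed with its trailing lower edge behind the lip (3 to 25 mm past the lip's front face, below 22 mm height), the brick lies on the crate's floor inside it, the ramp is folded up to within 0.15 rad, all at rest and released (all of step 3 and angle between the z axis of crate and the z axis of stand, either way round below 0.2 rad and value of joint ramp below 0.15 rad and x of brick in the frame of crate between -0.06 and 0.06 m and y of brick in the frame of crate between -0.045 and 0.045 m and z of brick in the frame of crate below 0.03 m and linear speed of each of crate, brick below 0.02 m/s); the robot touches nothing.
It fails at once if the crate is lifted clear of the ramp and stand (its underside's middle above 65 mm) (height (world z) of crate above 0.065 m).
It fails at once if the crate is tipped by more than 0.45 rad (angle between crate's own z axis and vertical above 0.45 rad).
It fails at once if the brick falls from high up (faster than 0.9 m/s, out of the fingers) (linear speed of brick above 0.9 m/s and contact force between the fingers and brick below 0.1 N).
It fails at once if a bystander is moved by more than 40 mm (distance of any of black_mouse, multimeter, side_cutters, screwdriver, tape_roll, label_roll from where it was at the start of the episode above 0.04 m).
It also fails if it takes over 72 s, if anything falls off the work surface, if the arm or the gripper's body presses on something with over 40 N, if the wrist force passes 120 N, or if a joint passes its speed limit or range.

## Robot

A 6-joint arm with a two-finger parallel gripper is mounted at the origin on a cart in front of the work surface, level with it; the furniture and walls round the work are solid. World frame = base frame: x ahead of the robot, y to its left, z up, the work surface at z = 0. Lengths are in m, angles in rad, forces in N, time in s.
With the tool pointing down it reaches from about 0.3 to 0.875 m from the base axis. Payload 4.2 kg.
Tool frame: the origin (TCP) lies midway between the tips of the shut fingers; the grasp point (between the pads) lies 19 mm behind it (arm.pinch_z is the distance from the TCP to the grasp point, in m); z points along the fingers, y is the line along which they close (so a half turn about z gives the same grasp; the last joint's range is limited). The gripper opens to 85 mm and grips with 20 to 120 N. Pads are 22 mm wide; open, the fingers measure 114 mm over their backs; the gripper's body (76 mm by 85 mm) begins 54 mm behind the grasp point. The pads swing forward as they close: fully open they stand 13 mm farther back than shut.
Start: joints at [-1.176, 0.32, 1.565, -0, 1.257, -0.02], TCP at [0.232, -0.526, 0.231] pointing down, gripper open.
Joint ranges: [-3.11, 3.11], [-0.84, 2.01], [0.21, 2.61], [-1.34, 4.49], [0.05, 2.63], [-2.56, 2.56]. Speed limits (rad/s): [2.57, 2.57, 3.14, 3.14, 3.14, 3.14].

## Interface

Orientations are given as a unit quaternion [w, x, y, z].
In Python, from workcell import arm, viewer, workorder gives the robot as it stands (arm), with the cameras (viewer) and the job (workorder).
- The arm moves only by the shell command python3 shift.py 'ROWS' [OPENING] [FORCE]. ROWS is rows parted by semicolons, their numbers by spaces, 1 to 12 of them, each of 6 numbers: dx, dy, dz in m, then a rotation vector rx, ry, rz in rad; each row is the pose to reach, as a shift and turn from the pose commanded when the command began, along the tool's axes at that moment; what a row does not reach only later rows make up. A row lasts 1/8 s, in which the tool goes at most 0.0625 m and 0.188 rad, less where a joint would pass 70% of its speed; a pose out of reach is approached as far as the arm can. OPENING is the finger opening in m, set as the command begins (- or left out keeps the last). The fingers move at their own pace and stop on an object; FORCE is the grip in N (left out, the last holds). Time passes only in rows, so rows that do not move let the fingers close. It prints the time, the measured TCP pose, the force, the opening and the grip force at its end.
- arm.sense(): the state, without advancing time (a new reading comes with each control period).
- viewer.camera(name): name is "scene" or "top" or "wrist"; returns a dict with "color" (480x640x3 uint8, red, green, blue), "z_map" (480x640 float32, m along the optical axis (not along the pixel's ray), 0 where there is no reading), "fov_y" (degrees; the focal length in pixels is half the picture's height over the tangent of half this angle, whatever the lens; pixels are square), "cx", "cy" (the principal point, pixels), "xyz" and "attitude" of the camera in the world. Camera axes: x right, y down, z forward; pixel columns grow to the right and rows downward; lengths in m; the calibration is good to about 2 mm. A picture is of the moment at which its call begins.
- workorder.hand_in(): hands the job in; it is judged then, once.
The state is a dict: "time": time; "q": joint angles; "dq": joint speeds; "tau": joint torques, N m; "tool_pos": TCP position; "tool_rot": TCP orientation; "contact_force": force on the tool from outside, world axes, zero at the start; "moment": the same for the moment, N m; "grip_width": finger opening in m; "finger_force": force on a finger pad.
Only numpy, scipy, OpenCV 4.12 (cv2) and the standard library are available. Lean on these libraries where they do the work, as an engineer would, in place of code of your own. Each camera call takes 0.05 s, during which the arm holds its last target. There are 200 camera calls.

## Working session

There is one attempt and no reset: what is moved stays moved. The work goes in short steps, Python scripts to look and compute and a shell command to move; the robot and the scene stay as the last step left them, time stands still between calls to the robot, and variables do not carry over. Pictures are saved under pics/ and viewed, at most 12 in all, crops included, and the job is handed in when it is done.

```bash
ls; mkdir -p pics
cat > h.py <<'E'
import numpy as np, cv2
from workcell import arm, viewer, workorder
from scipy.spatial.transform import Rotation as R
def snap(n):
    c=viewer.camera(n); np.savez('pics/'+n+'.npz',**{k:np.array(v) for k,v in c.items()}); return c
def load(n): return dict(np.load('pics/'+n+'.npz'))
def rot(q): q=np.array(q,float); return R.from_quat([q[1],q[2],q[3],q[0]]) if q.size==4 else R.from_matrix(q)
def cloud(c):
    z=c['z_map'].astype(float); h,w=z.shape; f=h/2/np.tan(np.radians(float(c['fov_y']))/2)
    u,v=np.meshgrid(np.arange(w),np.arange(h))
    p=np.stack([(u-c['cx'])/f*z,(v-c['cy'])/f*z,z],-1)
    P=p@rot(c['attitude']).as_matrix().T+np.array(c['xyz']); P[z==0]=np.nan; return P
E
python3 - <<'E'
from h import *
for n in('top','scene'):
    c=snap(n); cv2.imwrite(f'pics/{n}.png',c['color'][...,::-1]); print(n,c['xyz'],c['attitude'],c['fov_y'],c['cx'],c['cy'])
s=arm.sense(); print(s['time'],s['tool_pos'],s['tool_rot'])
E
```

```text
pics
shift.py
workcell.py
top [ 0.31980325 -0.09070365  1.57305903] [ 0.03310916 -0.70150162  0.71148727 -0.02418952] 53.255746264420964 316.9231172382344 243.7062512290341
scene [-0.37390722  0.63769716  0.70126059] [ 0.21600442 -0.34688386  0.7840801  -0.46715317] 49.35163919769274 320.7296871629402 238.35774656305185
0.1 [ 0.2315811  -0.52585152  0.2305824 ] [-7.64142922e-04  9.78568925e-01  2.05918084e-01 -1.36100245e-04]
```

View pics/top.png

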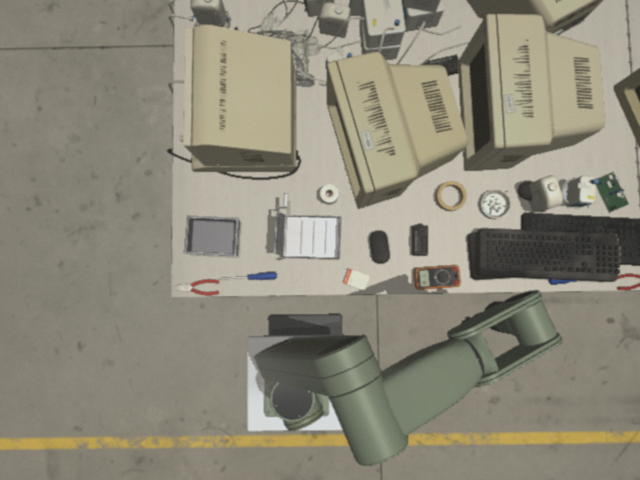

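View pics/scene.png

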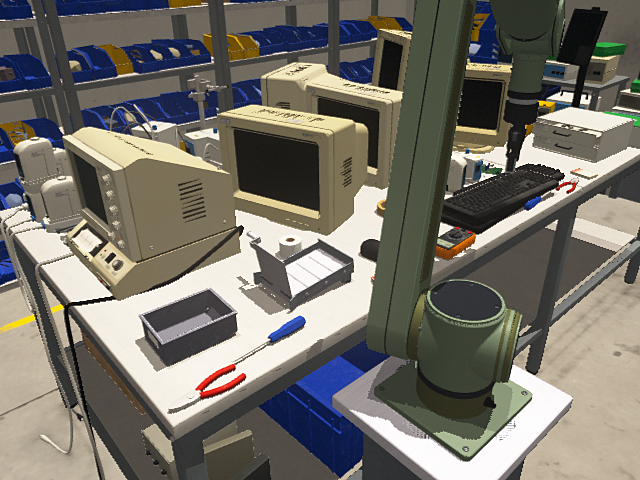

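The top view shows the crate at (213,236), the stand at about (308,237) with its ramp folded near col 280, and dark objects at (379,246) (rounded, so the mouse) and (420,240) (rectangular, so the brick). I'll enlarge and measure.

Run:
```python
from h import *
c=load('top');P=cloud(c)
im=c['color'][180:300,170:470,::-1]; big=cv2.resize(im,None,fx=2.66,fy=2.66,interpolation=cv2.INTER_CUBIC); cv2.imwrite('pics/crop.png',big)
def box(name,r,zlo,zhi):
    q=P[r[1]:r[3],r[0]:r[2]].reshape(-1,3); q=q[(q[:,2]>zlo)&(q[:,2]<zhi)]
    (cx,cy),(w,h),a=cv2.minAreaRect((q[:,:2]*1000).astype(np.float32)); print(name,len(q),'c',cx,cy,'wh',w,h,'ang',a,'z',np.percentile(q[:,2],[5,50,95]).round(4))
box('mouse',(365,225,393,270),.015,.06)
box('brick',(407,220,433,262),.015,.06)
box('crate rim',(180,210,245,262),.05,.075)
box('crate floor',(192,222,235,250),-.01,.02)
box('stand hi',(285,205,350,265),.03,.08)
box('ramp',(262,185,300,265),.07,.16)
box('table',(230,190,260,215),-.03,.03)
for v in (205,212,225,240,255):
    print(v,[tuple((P[v,u]*1000).round().astype(int)) for u in range(264,346,4)])
```

```text
mouse 545 c 433.9622497558594 -273.5213928222656 wh 108.19136810302734 59.441444396972656 ang 5.408206462860107 z [0.0178 0.0324 0.0401]
brick 497 c 456.6706848144531 -403.99053955078125 wh 50.16093063354492 105.11331176757812 ang 88.54967498779297 z [0.0203 0.0291 0.0351]
crate rim 420 c 475.59747314453125 265.6180114746094 wh 167.511962890625 122.89710235595703 ang 86.74740600585938 z [0.0527 0.0596 0.0652]
crate floor 1197 c 480.0755920410156 270.376220703125 wh 143.19378662109375 91.39662170410156 ang 89.12144470214844 z [-0.0007  0.005   0.0112]
stand hi 918 c 468.45245361328125 -57.10065460205078 wh 178.85186767578125 139.55384826660156 ang 88.41759490966797 z [0.0305 0.0352 0.0613]
ramp 298 c 507.45257568359375 44.49683380126953 wh 28.315900802612305 190.38841247558594 ang 78.83102416992188 z [0.0766 0.1123 0.1247]
table 746 c 590.7863159179688 167.85537719726562 wh 98.67548370361328 83.44037628173828 ang 89.65543365478516 z [-0.0059  0.0002  0.0055]
205 [(np.int64(579), np.int64(102), np.int64(0)), (np.int64(579), np.int64(89), np.int64(2)), (np.int64(579), np.int64(76), np.i
[... 4086 characters left out ...]
t64(411), np.int64(10), np.int64(14)), (np.int64(410), np.int64(-4), np.int64(23)), (np.int64(410), np.int64(-16), np.int64(18)), (np.int64(410), np.int64(-29), np.int64(21)), (np.int64(410), np.int64(-43), np.int64(23)), (np.int64(409), np.int64(-56), np.int64(30)), (np.int64(409), np.int64(-69), np.int64(26)), (np.int64(409), np.int64(-81), np.int64(24)), (np.int64(408), np.int64(-94), np.int64(33)), (np.int64(408), np.int64(-107), np.int64(33)), (np.int64(408), np.int64(-120), np.int64(33)), (np.int64(408), np.int64(-133), np.int64(36)), (np.int64(410), np.int64(-147), np.int64(-6)), (np.int64(409), np.int64(-160), np.int64(1))]<stdin>:15: RuntimeWarning: invalid value encountered in cast
```

View pics/crop.png

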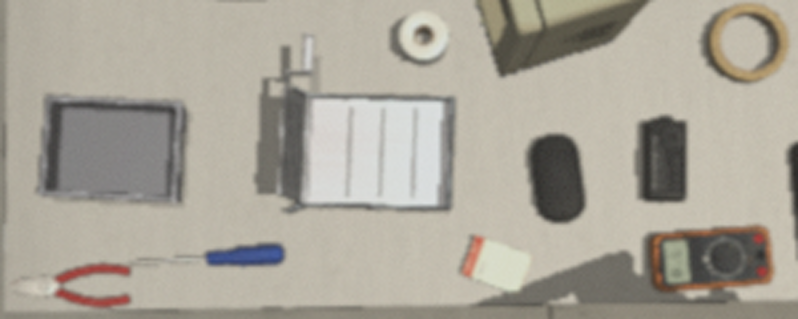

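The crop confirms the mouse at (556,177) is rounded and the brick at (662,160) is rectangular. Next I'll move above the brick.

```bash
cat >> h.py <<'E'
def go(x,y,z,yaw,tilt=0,tax=(1,0,0),b=None):
    """delta in tool axes from now to world pose: tool down at yaw (deg), then tilted about world axis tax by tilt (deg)"""
    s=arm.sense(); r0=rot(s['tool_rot'])
    c,sn=np.cos(np.radians(yaw)),np.sin(np.radians(yaw))
    T=R.from_matrix(np.array([[c,sn,0],[sn,-c,0],[0,0,-1]]))
    T=R.from_rotvec(np.radians(tilt)*np.array(tax))*T
    d=r0.inv().apply(np.array([x,y,z])-s['tool_pos']); w=(r0.inv()*T).as_rotvec()
    print('d',d.round(4),'w',w.round(4),'rows',max(np.linalg.norm(d)/.0625,np.linalg.norm(w)/.188).round(1))
E
python3 -c "
from h import *
go(.457,-.404,.11,-1.5)"
python3 shift.py '.255 -.02 .02 0 0 .441;.255 -.02 .02 0 0 .441;.255 -.02 .06 0 0 .441;.255 -.0205 .12 0 0 .441;.255 -.0205 .1206 0 0 .441;.255 -.0205 .1206 0 0 .441;.255 -.0205 .1206 0 0 .441;.255 -.0205 .1206 0 0 .441' 0.085 40
python3 - <<'E'
from h import *
c=snap('wrist'); cv2.imwrite('pics/w1.png',c['color'][...,::-1]); P=cloud(c)
q=P.reshape(-1,3); m=(q[:,2]>.02)&(q[:,2]<.045)&(abs(q[:,0]-.457)<.08)&(abs(q[:,1]+.404)<.055)
q=q[m]; print(m.sum(),cv2.minAreaRect((q[:,:2]*1000).astype(np.float32)),np.percentile(q[:,2],[5,50,95]))
go(.457,-.404,.002,-1.5)
E
```

```text
time: 1.1
tool_pos: [0.4566, -0.4061, 0.1124]
tool_rot: [0.001, 1.0, -0.014, 0.001]
contact_force: [0.0, 0.1, -0.4]
grip_width: 0.085
finger_force: 0.0
13569 ((457.4593811035156, -408.782470703125), (49.28108215332031, 103.67727661132812), 87.97109985351562) [0.0263432  0.02973515 0.03090678]
d [ 1.000e-04 -2.300e-03  1.104e-01] w [ 0.0021 -0.0021 -0.0016] rows 1.8
```

View pics/w1.png

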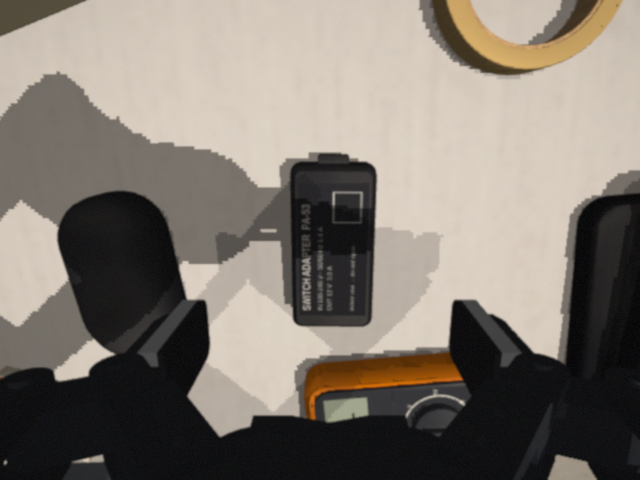

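The wrist view shows the labelled brick centred at (333,243) between the fingers. The mouse (left) and the multimeter (below) are clear of it. Descending and grasping.

```bash
python3 shift.py '0 .001 .055 0 0 0;0 .001 .11 0 0 .005;0 .001 .11 0 0 .005;0 .001 .11 0 0 .005'
python3 shift.py '0 0 0 0 0 0;0 0 0 0 0 0;0 0 0 0 0 0;0 0 0 0 0 0;0 0 0 0 0 0' 0.03 60
python3 -c "
from h import *
go(.40,-.2,.25,45)
go(.472,.266,.25,88)"
```

```text
time: 1.65
tool_pos: [0.4578, -0.4073, 0.003]
tool_rot: [0.001, 1.0, -0.016, 0.001]
contact_force: [0.4, 0.2, 0.1]
grip_width: 0.0853
finger_force: 0.0
time: 2.28
tool_pos: [0.458, -0.407, 0.0031]
tool_rot: [0.002, 1.0, -0.015, 0.002]
contact_force: [0.2, -0.4, 7.4]
grip_width: 0.0488
finger_force: 64.6
d [-0.0635 -0.2043 -0.2478] w [ 0.0045 -0.0017 -0.8164] rows 5.2
d [-0.006  -0.6723 -0.2491] w [ 0.0052  0.     -1.5669] rows 11.5
```

```bash
python3 shift.py '0 0 -.06 0 0 0;0 0 -.12 0 0 0;-.03 -.02 -.18 0 0 -.1;-.06 -.06 -.22 0 0 -.2;-.06 -.12 -.25 0 0 -.4;-.06 -.18 -.25 0 0 -.6;-.06 -.24 -.25 0 0 -.8;-.06 -.3 -.25 0 0 -.95;-.06 -.36 -.25 0 0 -1.1;-.04 -.42 -.25 0 0 -1.3;-.02 -.48 -.25 0 0 -1.45;-.01 -.54 -.25 0 0 -1.567'
python3 -c "
from h import *
go(.43,.25,.25,88)"
```

```text
time: 3.78
tool_pos: [0.4638, 0.1361, 0.2508]
tool_rot: [0.0, 0.718, 0.696, 0.0]
contact_force: [1.7, 0.2, -2.5]
grip_width: 0.0489
finger_force: 64.4
d [ 0.1128 -0.0372  0.0008] w [0.0008 0.0002 0.0043] rows 1.9
```

Run:
```python
from h import *
c=snap('wrist'); cv2.imwrite('pics/w2.png',c['color'][...,::-1]); P=cloud(c); print(c['xyz'])
q=P.reshape(-1,3); 
print(np.nanmin(q,0),np.nanmax(q,0))
m=(q[:,2]>.052)&(q[:,2]<.068)&(q[:,1]>.16)&(q[:,1]<.4)&(q[:,0]<.58)
a=q[m]; print(m.sum(),cv2.minAreaRect((a[:,:2]*1000).astype(np.float32)))
```

```text
[0.46572637 0.20138891 0.39312058]
[-0.54670828 -1.06297581 -0.8604228 ] [0.80996144 0.57268596 0.34933433]
4423 ((474.06817626953125, 237.80648803710938), (116.95035552978516, 122.0531234741211), 86.42221069335938)
```

View pics/w2.png

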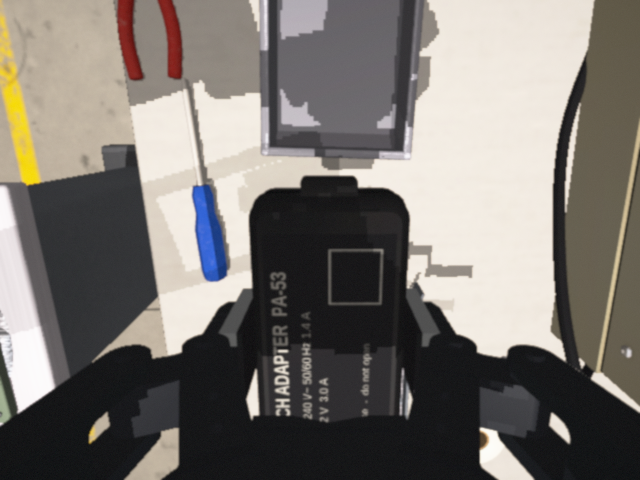

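The brick hangs straight in the grip. The crate's near wall is at row ~152, with its sides at cols 262 and 412, and it is yawed about 3.5°.

```bash
python3 -c "
from h import *
go(.4755,.264,.11,86.6);go(.4755,.264,.01,86.6)"
```

```text
d [0.1192 0.0073 0.1417] w [ 0.0016 -0.0085  0.0351] rows 3.0
d [0.1184 0.0072 0.2417] w [ 0.0016 -0.0085  0.0351] rows 4.3
```

```bash
python3 shift.py '.06 .007 0 0 0 .035;.119 .007 .01 0 0 .035;.119 .007 .07 0 0 .035;.119 .007 .13 0 0 .035;.119 .007 .13 0 0 .035;.119 .007 .13 0 0 .035'
python3 -c "
from h import *
go(.4755,.264,.01,86.6)"
```

```text
time: 4.58
tool_pos: [0.4762, 0.2532, 0.1228]
tool_rot: [0.001, 0.732, 0.682, 0.002]
contact_force: [-0.0, -0.4, -1.6]
grip_width: 0.0493
finger_force: 64.5
d [ 0.0105 -0.0018  0.1128] w [ 0.0031 -0.0017 -0.0111] rows 1.8
```

```bash
python3 shift.py '.0105 -.001 .04 0 0 -.01;.0105 -.001 .08 0 0 -.01;.0105 -.001 .1 0 0 -.01;.0105 -.001 .108 0 0 -.01;.0105 -.001 .112 0 0 -.01;.0105 -.001 .112 0 0 -.01'
```

```text
time: 5.32
tool_pos: [0.4762, 0.264, 0.0106]
tool_rot: [0.001, 0.728, 0.686, 0.002]
contact_force: [0.9, 0.6, 1.5]
grip_width: 0.0487
finger_force: 64.5
```

```bash
python3 shift.py '0 0 .001 0 0 0;0 0 .001 0 0 0;0 0 .001 0 0 0' 0.063; python3 shift.py '0 0 -.06 0 0 0;0 0 -.12 0 0 0;0 0 -.18 0 0 0;0 0 -.2 0 0 0;0 0 -.2 0 0 0'
python3 - <<'E'
from h import *
c=snap('wrist'); P=cloud(c)
c2=snap('top'); a=c['color'][...,::-1]; b=cv2.resize(c2['color'][175:295,170:370,::-1],(800,480)); 
cv2.imwrite('pics/m3.png',cv2.resize(np.hstack([a,b]),(800,267)))
P=cloud(c2)
def box(name,r,zlo,zhi):
    q=P[r[1]:r[3],r[0]:r[2]].reshape(-1,3); q=q[(q[:,2]>zlo)&(q[:,2]<zhi)]
    print(name,len(q),cv2.minAreaRect((q[:,:2]*1000).astype(np.float32)))
box('stand hi',(288,205,350,265),.03,.08)
go(.58,.026,.22,0)
E
```

```text
time: 5.7
tool_pos: [0.4769, 0.2645, 0.0111]
tool_rot: [0.001, 0.728, 0.686, 0.003]
contact_force: [-2.0, -0.8, 11.8]
grip_width: 0.0629
finger_force: 12.7
time: 6.32
tool_pos: [0.4756, 0.2639, 0.2106]
tool_rot: [0.001, 0.728, 0.686, 0.003]
contact_force: [-0.9, 0.4, -0.4]
grip_width: 0.0629
finger_force: 0.0
stand hi 954 ((468.4632568359375, -62.07640838623047), (168.62832641601562, 139.83642578125), 88.47781372070312)
d [-0.2303  0.12   -0.0126] w [-1.0000e-04  6.0000e-04  1.5108e+00] rows 8.0
```

View pics/m3.png

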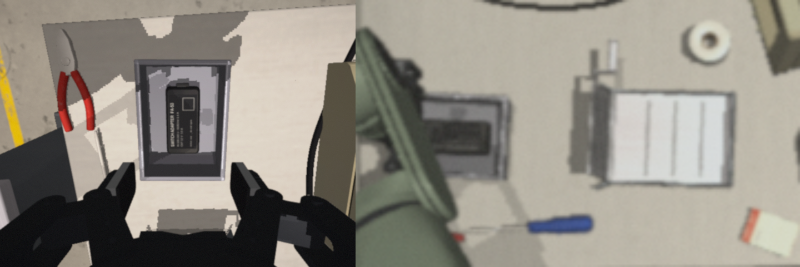

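The brick lies in the crate, roughly centred. The ramp is folded up with its grip bar at about (613,53) in the composite. I'll move over the stand and measure the grip.

Run:
```python
from h import *
P=cloud(load('wrist')); q=P.reshape(-1,3)
m=(q[:,2]>.054)&(q[:,2]<.066)&(q[:,1]>.16)&(q[:,1]<.4)&(q[:,0]<.56)&(q[:,0]>.39)
a=q[m]; print(m.sum(),cv2.minAreaRect((a[:,:2]*1000).astype(np.float32)))
go(.50,.0,.24,0)
```

```text
7519 ((475.6697998046875, 262.251953125), (165.96665954589844, 122.48484802246094), 86.39591979980469)
d [-0.261   0.0417 -0.0326] w [-1.0000e-04  6.0000e-04  1.5108e+00] rows 8.0
```

```bash
python3 shift.py '-.03 .005 -.033 0 0 .188;-.06 .01 -.033 0 0 .376;-.1 .015 -.033 0 0 .564;-.14 .02 -.033 0 0 .75;-.18 .03 -.033 0 0 .94;-.22 .04 -.033 0 0 1.13;-.25 .042 -.033 0 0 1.32;-.261 .042 -.033 0 0 1.511;-.261 .042 -.033 0 0 1.511;-.261 .042 -.033 0 0 1.511' .05
python3 - <<'E'
from h import *
c=snap('wrist'); cv2.imwrite('pics/w4.png',c['color'][...,::-1]); P=cloud(c); print(c['xyz'])
q=P.reshape(-1,3)
m=(q[:,2]>.105)&(q[:,2]<.135)&(q[:,0]>.54)&(q[:,0]<.62)&(abs(q[:,1]-.03)<.04); a=q[m]; print(m.sum(),cv2.minAreaRect((a[:,:2]*1000).astype(np.float32)),np.percentile(a[:,2],[5,50,95]),a.min(0),a.max(0))
E
```

```text
time: 7.68
tool_pos: [0.5004, 0.0007, 0.2398]
tool_rot: [-0.0, 1.0, 0.001, -0.001]
contact_force: [-0.2, 0.1, 0.1]
grip_width: 0.0503
finger_force: 0.0
[5.66709186e-01 1.60290267e-04 3.81954057e-01]
1912 ((569.6927490234375, 30.167705535888672), (31.66230010986328, 61.7985725402832), 85.54570770263672) [0.11329412 0.11800251 0.12057137] [0.54001038 0.01213159 0.10513567] [0.59989025 0.04773226 0.12322301]
```

View pics/w4.png

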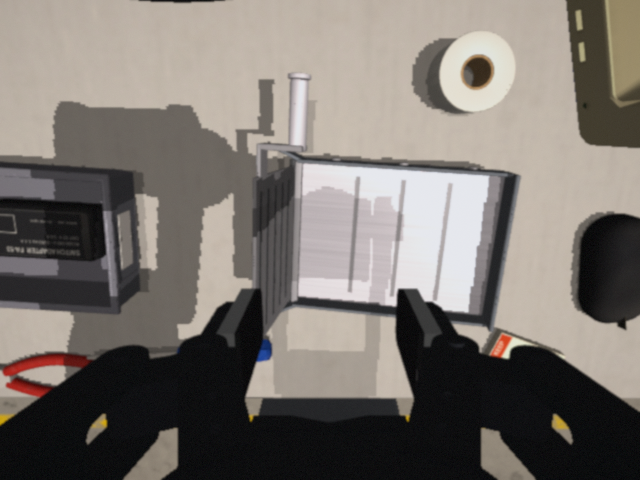

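Grip bar runs from (300,75) to (299,148). Bed corners are at about (298,157), (517,174), (493,326) and (297,303).

Run:
```python
from h import *
c=load('wrist'); P=cloud(c)
for v in (80,95,110,125,140,146): 
    r=P[v,285:315]; k=r[:,2]>.09; print(v,(r[k].mean(0)*1000).round(1),r[k,1].min().round(4),r[k,1].max().round(4),r[k,2].max().round(4))
q=P.reshape(-1,3)
# rail: points above bed level; y from .02 to -.15
for y in (.02,0,-.02,-.05,-.08,-.11,-.13):
    m=(abs(q[:,1]-y)<.004)&(q[:,0]>.38)&(q[:,0]<.56); a=q[m]; s=.037-y; bed=.016+s*.123
    hi=a[(a[:,2]>bed+.012)&(a[:,2]<bed+.03)]; 
    lo=hi[hi[:,0]<.468][:,0]; up=hi[hi[:,0]>.468][:,0]
    print(y,len(hi),np.percentile(lo,[2,50,98]).round(4) if len(lo) else 0,np.percentile(up,[2,50,98]).round(4) if len(up) else 0)
m=(q[:,2]>.11)&(q[:,2]<.135)&(q[:,0]>.38)&(q[:,0]<.53)&(q[:,1]<.08)&(q[:,1]>0); a=q[m]
print('ramp top',len(a),cv2.minAreaRect((a[:,:2]*1000).astype(np.float32)))
m=(q[:,2]>.04)&(q[:,2]<.1)&(q[:,0]>.38)&(q[:,0]<.53)&(q[:,1]<.08)&(q[:,1]>0); a=q[m]
A=np.c_[a[:,0],a[:,2],np.ones(len(a))]; s=np.linalg.lstsq(A,a[:,1],rcond=None)[0]; print('ramp plane y = %.4f x + %.4f z + %.4f'%tuple(s),len(a),np.std(A@s-a[:,1]), a[:,0].min(),a[:,0].max())
b=q[(q[:,0]>.42)&(q[:,0]<.52)&(q[:,1]<.01)&(q[:,1]>-.12)&(q[:,2]<.06)]
A=np.c_[b[:,:2],np.ones(len(b))];s=np.linalg.lstsq(A,b[:,2],rcond=None)[0];print('bed',s)
```

```text
80 [595.4  19.1 117.8] 0.014 0.0245 0.1195
95 [586.7  19.5 118.1] 0.0141 0.0252 0.1197
110 [577.9  20.  118. ] 0.0149 0.0255 0.1201
125 [568.9  20.5 117.4] 0.015 0.0265 0.1195
140 [559.7  20.9 117.8] 0.0157 0.0265 0.1199
146 [556.1  21.4 119.7] 0.0155 0.028 0.1219
0.02 81 [0.4057 0.4081 0.4091] [0.5387 0.5404 0.5419]
0 89 [0.4047 0.407  0.408 ] [0.5379 0.5397 0.5406]
-0.02 85 [0.4039 0.406  0.4069] [0.5367 0.5384 0.5397]
-0.05 82 [0.4023 0.4046 0.4054] [0.5353 0.5364 0.538 ]
-0.08 41 0 [0.5334 0.5351 0.5366]
-0.11 79 [0.3989 0.4014 0.4025] [0.5322 0.5339 0.5348]
-0.13 93 [0.3979 0.4003 0.4013] [0.531  0.5327 0.534 ]
ramp top 1077 ((489.0560302734375, 48.96840286254883), (5.2859649658203125, 81.93012237548828), 87.32845306396484)
ramp plane y = -0.0526 x + 0.1668 z + 0.0541 2872 0.00023735269007552816 0.4131432601800179 0.5299057330419723
bed [-0.00598549 -0.12242867  0.02185212]
```

```bash
python3 -c "
from h import *
go(.5773,.0197,.15,-3);go(.5773,.0197,.0965,-3)"
```

```text
d [ 0.0769 -0.0186  0.0899] w [-0.0002  0.0013  0.0549] rows 1.9
d [ 0.077  -0.0186  0.1434] w [-0.0002  0.0013  0.0549] rows 2.6
```

```bash
python3 shift.py '.05 -.012 .03 0 0 .055;.077 -.0186 .07 0 0 .055;.077 -.0186 .09 0 0 .055;.077 -.0186 .09 0 0 .055;.077 -.0186 .12 0 0 .055;.077 -.0186 .1434 0 0 .055;.077 -.0186 .1434 0 0 .055;.077 -.0186 .1434 0 0 .055' .05
python3 shift.py '0 0 0 0 0 0;0 0 0 0 0 0;0 0 0 0 0 0;0 0 0 0 0 0' 0.0 30
```

```text
time: 8.72
tool_pos: [0.5788, 0.019, 0.099]
tool_rot: [-0.0, 1.0, -0.027, 0.002]
contact_force: [0.1, -0.2, 0.9]
grip_width: 0.0502
finger_force: 0.0
time: 9.22
tool_pos: [0.5783, 0.0189, 0.0982]
tool_rot: [-0.0, 1.0, -0.028, 0.001]
contact_force: [-1.6, 1.3, 5.8]
grip_width: 0.0113
finger_force: 29.3
```

```bash
python3 shift.py '0 -.015 -.0006 0 0 0;0 -.0298 .0013 0 0 0;0 -.0441 .0058 0 0 0;0 -.0575 .0126 0 0 0;0 -.0693 .0215 0 0 0;0 -.0796 .0324 0 0 0;0 -.0879 .0449 0 0 0;0 -.094 .0586 0 0 0;0 -.0976 .0731 0 0 0;0 -.0987 .0879 0 0 0;0 -.0987 .088 0 0 0;0 -.0987 .088 0 0 0'
```

```text
time: 10.72
tool_pos: [0.5841, 0.116, 0.0105]
tool_rot: [0.001, 1.0, -0.027, 0.001]
contact_force: [0.4, -9.8, 11.7]
grip_width: 0.0104
finger_force: 33.1
```

Ramp is down. Since the crate sits about 11 mm towards the robot from the stand's centreline, I'll release and nudge it sideways first.

```bash
python3 shift.py '0 0 0 0 0 0;0 0 0 0 0 0;0 0 -.05 0 0 0;0 0 -.11 0 0 0;0 0 -.15 0 0 0;0 0 -.15 0 0 0;0 0 -.15 0 0 0' .04
python3 - <<'E'
from h import *
c=snap('top'); P=cloud(c)
b=c['color'][175:295,170:370,::-1]; cv2.imwrite('pics/t5.png',cv2.resize(b,(800,480),interpolation=cv2.INTER_CUBIC))
go(.39,.266,.16,-3);go(.39,.266,.03,-3)
E
```

```text
time: 11.6
tool_pos: [0.5821, 0.1177, 0.1578]
tool_rot: [0.0, 1.0, -0.028, -0.001]
contact_force: [-0.0, 0.1, 0.1]
grip_width: 0.0402
finger_force: 0.0
d [-0.1998 -0.1376 -0.002 ] w [ 0.0006  0.004  -0.0026] rows 3.9
d [-0.1993 -0.1377  0.128 ] w [ 0.0006  0.004  -0.0026] rows 4.4
```

View pics/t5.png

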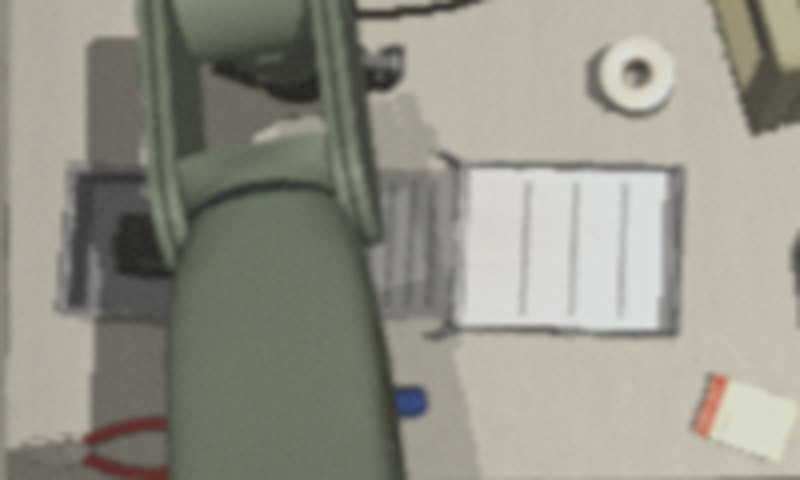

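The ramp lies flat, spanning cols 380–450, with its edge at about x=385. Next comes the side nudge.

```bash
python3 shift.py '-.05 -.034 -.002 0 .004 0;-.1 -.068 -.002 0 .004 0;-.15 -.102 -.002 0 .004 0;-.199 -.1377 -.002 0 .004 0;-.199 -.1377 -.002 0 .004 0;-.199 -.1377 -.002 0 .004 0;-.199 -.1377 .06 0 .004 0;-.199 -.1377 .12 0 .004 0;-.199 -.1377 .128 0 .004 0;-.199 -.1377 .128 0 .004 0' .085
python3 - <<'E'
from h import *
c=snap('wrist'); cv2.imwrite('pics/w6.png',c['color'][...,::-1]); go(.4147,.2651,.03,-3)
E
```

```text
time: 12.9
tool_pos: [0.3934, 0.2657, 0.0316]
tool_rot: [0.0, 1.0, -0.028, 0.002]
contact_force: [0.3, 0.4, 0.4]
grip_width: 0.0848
finger_force: 0.0
d [ 0.0207 -0.      0.0027] w [-0.0015 -0.0063 -0.0041] rows 0.3
```

```bash
python3 shift.py '.005 0 0 0 0 0;.01 0 0 0 0 0;.014 0 0 0 0 0;.018 0 0 0 0 0;.0207 0 0 0 0 0;.0207 0 0 0 0 0;.0207 0 0 0 0 0'
python3 shift.py '-.01 0 0 0 0 0;-.03 0 0 0 0 0;-.03 0 -.06 0 0 0;-.03 0 -.12 0 0 0;-.03 0 -.18 0 0 0;-.03 0 -.18 0 0 0;-.03 0 -.18 0 0 0'
python3 - <<'E'
from h import *
O=np.array([.475,.036]);u=np.array([-.0516,-.9987]);v=np.array([.9987,-.0516])
P=cloud(snap('wrist')); q=P.reshape(-1,3)
m=(q[:,2]>.054)&(q[:,2]<.066)&(q[:,1]>.16)&(q[:,1]<.38)&(q[:,0]<.57)&(q[:,0]>.39)
a=q[m]; r=cv2.minAreaRect((a[:,:2]*1000).astype(np.float32)); print(m.sum(),r); d=np.array(r[0])/1000-O; print('stand xy',d@u,d@v)
go(.49,.41,.21,87);go(.49,.41,.21,87,-25,(v[0],v[1],0))
E
```

```text
time: 13.82
tool_pos: [0.4103, 0.2641, 0.0317]
tool_rot: [0.001, 1.0, -0.028, -0.0]
contact_force: [-7.9, 0.7, 6.2]
grip_width: 0.0853
finger_force: 4.0
time: 14.7
tool_pos: [0.381, 0.2661, 0.2106]
tool_rot: [0.0, 1.0, -0.027, 0.002]
contact_force: [-0.5, -0.2, -0.4]
grip_width: 0.0851
finger_force: 0.0
5997 ((475.92071533203125, 261.86456298828125), (166.66873168945312, 107.88140106201172), 86.88603973388672)
stand xy -0.2256184479675293 -0.0107350930480957
d [ 0.1012 -0.1499 -0.0002] w [ 2.8000e-03  1.0000e-04 -1.5733e+00] rows 8.4
d [ 0.1012 -0.1499 -0.0002] w [-0.3402 -0.3416 -1.5466] rows 8.6
```

Run:
```python
from h import *
c=load('wrist'); P=cloud(c); q=P.reshape(-1,3); print(c['xyz'])
for y in (.2,.23,.26,.29,.32):
    m=(abs(q[:,1]-y)<.003)&(q[:,2]>.05)&(q[:,2]<.07)&(q[:,0]>.38)&(q[:,0]<.6); x=q[m][:,0]
    print(y,len(x),[np.percentile(g,[2,98]).round(4) for g in (x[x<.475],x[x>.475]) if len(g)])
cv2.imwrite('pics/w7.png',c['color'][...,::-1])
```

```text
[0.44642878 0.26191507 0.35314604]
0.2 86 [array([0.4186, 0.4251])]
0.23 84 [array([0.4202, 0.4267])]
0.26 86 [array([0.4219, 0.4284])]
0.29 85 [array([0.4235, 0.43  ])]
0.32 81 [array([0.4251, 0.4316])]
```

View pics/w7.png

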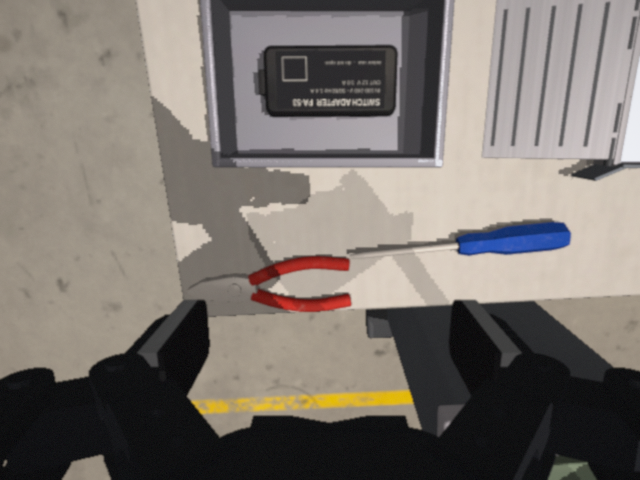

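The nudge worked: the crate is now about 4 mm off the centreline and parallel to it, with the cutters and screwdriver untouched. Next is the rear-push pose.

```bash
cat >> h.py <<'E'
O=np.array([.475,.036]);u=np.array([-.0516,-.9987]);v=np.array([.9987,-.0516])
def gs(sx,sy,z,tilt=-25,yaw=87):
    p=O+sx*u+sy*v; go(p[0],p[1],z,yaw,tilt,(v[0],v[1],0))
def st():
    p=arm.sense()['tool_pos']; d=p[:2]-O; print('stand',(d@u).round(4),(d@v).round(4),p[2].round(4))
E
python3 -c "
from h import *
gs(-.36,-.003,.2)"
```

```text
d [ 0.1025 -0.1357  0.0098] w [-0.3402 -0.3416 -1.5466] rows 8.6
```

```bash
python3 shift.py '.012 -.016 0 -.038 -.038 -.172;.024 -.032 0 -.076 -.076 -.344;.036 -.048 0 -.113 -.114 -.516;.048 -.064 .01 -.151 -.152 -.687;.06 -.08 .01 -.189 -.19 -.859;.072 -.096 .01 -.227 -.228 -1.031;.084 -.112 .01 -.265 -.266 -1.203;.096 -.128 .01 -.302 -.304 -1.375;.1025 -.1357 .01 -.34 -.3416 -1.5466;.1025 -.1357 .01 -.34 -.3416 -1.5466;.1025 -.1357 .01 -.34 -.3416 -1.5466'
python3 -c "
from h import *
st();gs(-.355,-.003,.014); gs(-.318,-.003,.014)"
```

```text
time: 16.12
tool_pos: [0.4915, 0.3956, 0.2005]
tool_rot: [0.149, 0.709, 0.671, -0.157]
contact_force: [-0.9, -0.4, 0.5]
grip_width: 0.0848
finger_force: 0.0
stand -0.3599 -0.0021 0.2005
d [ 0.0743 -0.0011  0.1711] w [-0.0003 -0.0002 -0.003 ] rows 3.0
d [ 0.0408 -0.001   0.1868] w [-0.0003 -0.0002 -0.003 ] rows 3.1
```

```bash
python3 shift.py '.025 0 .057 0 0 0;.05 0 .114 0 0 0;.0743 -.001 .171 0 0 0;.0743 -.001 .171 0 0 0;.0743 -.001 .171 0 0 0'
python3 shift.py '-.01 0 .0047 0 0 0;-.02 0 .0093 0 0 0;-.03 0 .014 0 0 0;-.0399 0 .0186 0 0 0;-.0489 0 .0228 0 0 0'
python3 -c "
from h import *
st();print(arm.sense()['contact_force'])"
```

```text
time: 16.75
tool_pos: [0.4924, 0.3922, 0.0176]
tool_rot: [0.149, 0.709, 0.671, -0.154]
contact_force: [0.7, 0.5, -0.4]
grip_width: 0.085
finger_force: 0.0
time: 17.38
tool_pos: [0.489, 0.3393, 0.0155]
tool_rot: [0.148, 0.709, 0.672, -0.153]
contact_force: [-0.2, 7.2, 2.1]
grip_width: 0.0849
finger_force: 3.2
stand -0.3036 -0.0017 0.0155
[-0.17875777  7.22688185  2.07409507]
```

```bash
python3 shift.py '-.0109 0 .0051 0 0 0;-.0217 0 .0101 0 0 0;-.0326 0 .0152 0 0 0;-.0435 0 .0203 0 0 0;-.0544 0 .0254 0 0 0;-.0652 0 .0304 0 0 0;-.0761 0 .0355 0 0 0;-.087 0 .0406 0 0 0'
python3 - <<'E'
from h import *
st(); c=snap('scene'); w=snap('wrist'); Q=cloud(c)
a=cv2.resize(c['color'][230:400,110:390,::-1],(800,486)); b=cv2.resize(w['color'][...,::-1],(400,300)); cv2.imwrite('pics/p8.png',np.hstack([cv2.resize(a,(400,300)),b]))
E
```

```text
time: 18.38
tool_pos: [0.4848, 0.2449, 0.0154]
tool_rot: [0.148, 0.709, 0.672, -0.151]
contact_force: [0.2, 9.6, 2.1]
grip_width: 0.085
finger_force: 4.5
stand -0.2092 -0.001 0.0154
```

View pics/p8.png

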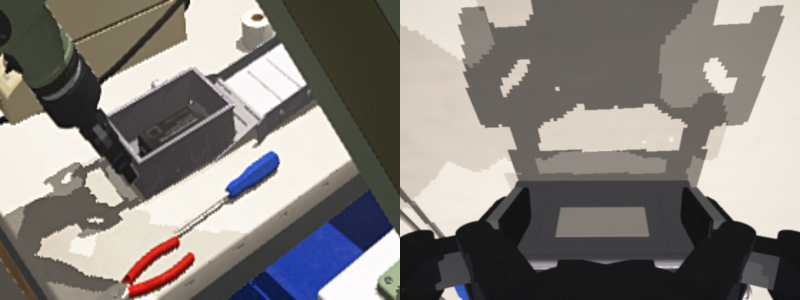

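The crate has started up the ramp, square to the fingers. I'll check the heel position from the depth, then continue.

```bash
cat >> h.py <<'E'
def wall():
    q=cloud(load('wrist')).reshape(-1,3); q=q[np.isfinite(q[:,0])]; d=q[:,:2]-O; X=d@u; Y=d@v
    tx=(arm.sense()['tool_pos'][:2]-O)@u
    for zl in range(0,100,8):
        m=(abs(Y)<.028)&(abs(q[:,2]-zl/1000)<.003)&(abs(X-tx)<.03); print(zl,m.sum(),X[m].max().round(4) if m.any() else '',end=' | ')
    m=(q[:,2]>.03)&(q[:,2]<.085)&(abs(X-tx)<.025)&(abs(Y)<.09); print('\nY',np.percentile(Y[m],[1,99]).round(4))
E
python3 -c "
from h import *
wall()"
python3 shift.py '-.0109 0 .0051 0 0 0;-.0217 0 .0101 0 0 0;-.0326 0 .0152 0 0 0;-.0435 0 .0203 0 0 0;-.0544 0 .0254 0 0 0;-.0652 0 .0304 0 0 0;-.0761 0 .0355 0 0 0;-.087 0 .0406 0 0 0'
python3 -c "
from h import *
st();c=snap('wrist');wall()"
```

```text
0 10558 -0.1997 | 8 1469 -0.1997 | 16 1650 -0.2002 | 24 1720 -0.2014 | 32 2151 -0.2017 | 40 2508 -0.2024 | 48 2852 -0.2022 | 56 2273 -0.2001 | 64 0  | 72 0  | 80 0  | 88 0  | 96 0  | 
Y [-0.0698  0.0636]
time: 19.48
tool_pos: [0.4793, 0.1478, 0.0145]
tool_rot: [0.149, 0.709, 0.672, -0.153]
contact_force: [0.7, 7.1, -1.1]
grip_width: 0.0849
finger_force: 3.7
stand -0.1119 -0.0015 0.0145
0 11066 -0.0987 | 8 1201 -0.1004 | 16 1428 -0.1021 | 24 1453 -0.1042 | 32 1880 -0.1065 | 40 2417 -0.1084 | 48 2520 -0.1098 | 56 3922 -0.1102 | 64 0  | 72 0  | 80 0  | 88 0  | 96 0  | 
Y [-0.0689  0.0623]
```

```bash
python3 shift.py '-.0117 0 .0021 0 0 0;-.0234 0 .0041 0 0 0;-.0352 0 .0062 0 0 0;-.0469 0 .0083 0 0 0;-.0586 0 .0103 0 0 0;-.0703 0 .0124 0 0 0;-.082 0 .0145 0 0 0;-.0938 0 .0165 0 0 0'
python3 -c "
from h import *
st();c=snap('wrist');wall()"
```

```text
time: 20.52
tool_pos: [0.473, 0.0538, 0.039]
tool_rot: [0.149, 0.709, 0.672, -0.156]
contact_force: [0.5, 4.0, -2.4]
grip_width: 0.0855
finger_force: 2.2
stand -0.0177 -0.0029 0.039
0 0  | 8 3 -0.0444 | 16 7265 -0.0188 | 24 2517 -0.0041 | 32 960 -0.0129 | 40 1799 -0.0126 | 48 2026 -0.0125 | 56 2124 -0.0125 | 64 2633 -0.0126 | 72 3069 -0.0121 | 80 1700 -0.0116 | 88 0  | 96 0  | 
Y [-0.0583  0.0642]
```

```bash
python3 shift.py '-.0054 0 .0025 0 0 0;-.0109 0 .0051 0 0 0;-.0163 0 .0076 0 0 0;-.0217 0 .0101 0 0 0;-.0254 0 .0118 0 0 0;-.0254 0 .0118 0 0 0'
python3 -c "
from h import *
st();c=snap('wrist');wall()"
```

```text
time: 21.32
tool_pos: [0.4715, 0.0259, 0.039]
tool_rot: [0.149, 0.709, 0.672, -0.156]
contact_force: [0.1, 3.7, -4.2]
grip_width: 0.0849
finger_force: 2.0
stand 0.0103 -0.003 0.039
0 0  | 8 0  | 16 948 0.0223 | 24 8713 0.0183 | 32 1456 0.0177 | 40 1640 0.0173 | 48 1880 0.0165 | 56 2128 0.0156 | 64 2636 0.0147 | 72 2183 0.0152 | 80 3024 0.0162 | 88 0  | 96 0  | 
Y [-0.0723  0.0704]
```

```bash
python3 shift.py '.03 0 -.014 0 0 0;.05 0 -.05 0 0 0;.05 0 -.1 0 0 0;.05 0 -.15 0 0 0;.05 0 -.16 0 0 0;.05 0 -.16 0 0 0'
python3 - <<'E'
from h import *
st(); c=snap('wrist'); q=cloud(c).reshape(-1,3); d=q[:,:2]-O; X=d@u;Y=d@v;z=q[:,2]
cv2.imwrite('pics/w9.png',cv2.resize(c['color'][...,::-1],(480,360)))
for zl in range(16,92,6):
    m=(abs(Y)<.05)&(abs(z-zl/1000)<.002)&(X<.06)&(X>-.03); print(zl,m.sum(),np.percentile(X[m],[2,50]).round(4) if m.any() else '',end=' | ')
m=(z>.06)&(z<.12)&(X>-.02)&(X<.2)&(abs(Y)<.08); print('\nrim',np.percentile(X[m],[1,99]),np.percentile(Y[m],[1,99]))
gs(-.088,.103,.20,0,-3+0)
E
```

```text
time: 22.12
tool_pos: [0.4771, 0.1381, 0.1634]
tool_rot: [0.15, 0.708, 0.672, -0.156]
contact_force: [-0.6, -0.5, 0.3]
grip_width: 0.085
finger_force: 0.0
stand -0.1021 -0.0032 0.1634
16 938 [-0.0298 -0.0265] | 22 2641 [-0.02   -0.0094] | 28 460 [0.0013 0.0161] | 34 385 [0.0138 0.0155] | 40 366 [0.013  0.0145] | 46 411 [0.0124 0.0136] | 52 714 [0.0115 0.0135] | 58 873 [0.0111 0.013 ] | 64 498 [0.01   0.0118] | 70 200 [0.0077 0.0096] | 76 1122 [0.0068 0.0098] | 82 0  | 88 0  | 
rim [0.00711859 0.16988332] [-0.06365808  0.0561596 ]
d [-0.0281  0.1067 -0.0283] w [0.3425 0.3425 1.5427] rows 8.6
```

View pics/w9.png

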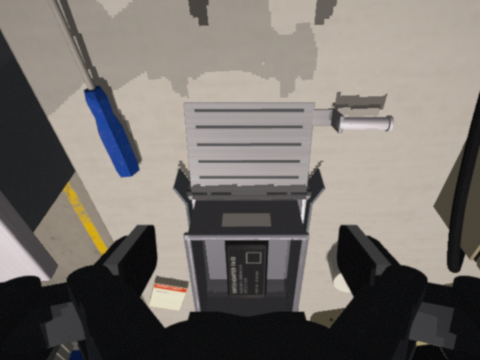

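The crate sits behind the lip with the brick inside: its rear rim is at row ~237, beyond the lip at row ~190. The grip bar is at (365,124). Time to grasp it and fold the ramp up.

```bash
python3 shift.py '-.003 .012 -.028 .038 .038 .171;-.006 .024 -.028 .076 .076 .343;-.009 .036 -.028 .114 .114 .514;-.012 .047 -.028 .152 .152 .686;-.016 .059 -.028 .19 .19 .857;-.019 .071 -.028 .228 .228 1.028;-.022 .083 -.028 .266 .266 1.2;-.025 .095 -.028 .304 .304 1.371;-.0281 .1067 -.0283 .3425 .3425 1.5427;-.0281 .1067 -.0283 .3425 .3425 1.5427;-.0281 .1067 -.0283 .3425 .3425 1.5427' .05
python3 -c "
from h import *
st();gs(-.087,.103,.0105,0,-3)"
```

```text
time: 23.55
tool_pos: [0.5823, 0.1192, 0.1998]
tool_rot: [-0.001, 1.0, -0.025, -0.001]
contact_force: [0.1, -0.2, -0.9]
grip_width: 0.05
finger_force: 0.0
stand -0.0886 0.1029 0.1998
d [0.0003 0.0018 0.1893] w [-0.0011  0.0011  0.0022] rows 3.0
```

```bash
python3 shift.py '0 .0015 .06 0 0 0;0 .0015 .12 0 0 0;0 .0015 .17 0 0 0;0 .0015 .189 0 0 0;0 .0015 .189 0 0 0;0 .0015 .189 0 0 0'
python3 shift.py '0 0 0 0 0 0;0 0 0 0 0 0;0 0 0 0 0 0;0 0 0 0 0 0' 0.0 30
python3 -c "
from h import *
st()"
```

```text
time: 24.3
tool_pos: [0.5842, 0.1189, 0.0129]
tool_rot: [-0.001, 1.0, -0.025, 0.002]
contact_force: [-0.5, 0.4, 0.9]
grip_width: 0.0501
finger_force: 0.0
time: 24.8
tool_pos: [0.584, 0.1161, 0.0133]
tool_rot: [0.001, 1.0, -0.025, 0.002]
contact_force: [0.2, -9.6, 4.7]
grip_width: 0.0106
finger_force: 29.4
stand -0.0856 0.1048 0.0133
```

```bash
python3 shift.py '0 .0011 -.0148 0 0 0;0 .0047 -.0293 0 0 0;0 .0108 -.043 0 0 0;0 .0191 -.0555 0 0 0;0 .0294 -.0664 0 0 0;0 .0412 -.0753 0 0 0;0 .0546 -.0821 0 0 0;0 .0689 -.0866 0 0 0;0 .0837 -.0885 0 0 0;0 .0987 -.0879 0 0 0;0 .102 -.0875 0 0 0;0 .102 -.0875 0 0 0'
python3 -c "
from h import *
st()"
```

```text
time: 26.3
tool_pos: [0.5791, 0.0167, 0.1033]
tool_rot: [-0.002, 1.0, -0.026, 0.003]
contact_force: [-2.9, 0.9, 13.9]
grip_width: 0.0109
finger_force: 32.0
stand 0.0139 0.1049 0.1033
```

```bash
python3 shift.py '0 0 0 0 0 0;0 0 0 0 0 0;0 0 0 0 0 0;0 0 -.05 0 0 0;0 0 -.1 0 0 0;-.05 0 -.14 0 0 0;-.08 .02 -.15 0 0 0;-.08 .02 -.15 0 0 0;-.08 .02 -.15 0 0 0' .05
python3 - <<'E'
from h import *
st(); c=snap('wrist'); q=cloud(c).reshape(-1,3); d=q[:,:2]-O; X=d@u;Y=d@v;z=q[:,2]
cv2.imwrite('pics/w10.png',cv2.resize(c['color'][...,::-1],(480,360)))
m=(z>.105)&(z<.13)&(abs(Y-.103)<.018)&(X<.1)&(X>-.1); print('bar',np.median(X[m]),z[m].max())
m=(z>.06)&(z<.104)&(X>-.03)&(X<.22)&(abs(Y)<.075); print('rim',np.percentile(X[m],[1,99]),np.percentile(Y[m],[1,99]))
E
```

```text
time: 27.42
tool_pos: [0.4972, 0.0004, 0.2488]
tool_rot: [-0.001, 1.0, -0.026, 0.001]
contact_force: [-0.8, 0.7, -0.7]
grip_width: 0.0504
finger_force: 0.0
stand 0.0344 0.024 0.2488
bar 0.014582318600181636 0.12045414799262516
rim [-0.00658174  0.17142281] [-0.06293411  0.058209  ]
```

View pics/w10.png

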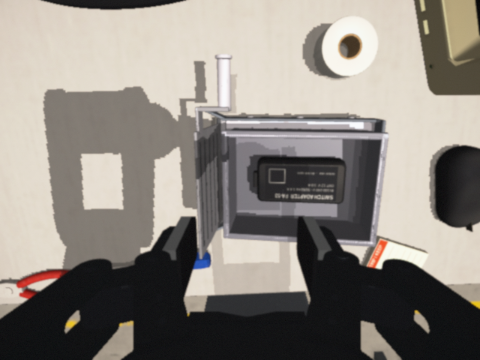

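The ramp is fully up at col ~210, the crate is behind it with the brick flat inside, and nothing else has moved. Handing in.

```bash
python3 -c "
from workcell import arm, viewer, workorder
print(workorder.hand_in())"
```

```text
the job is handed in; nothing more can be done
None
```

I handed the job in at about 27 s with the brick flat in the crate, the crate behind the lip on the bed, the ramp folded up and released, and no sign of a bystander moved; the hand-in call returned no verdict.

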